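# Take the hot roll from the pull-out tray with tongs

### The arm

A 6-joint arm with a two-finger parallel gripper is mounted at the origin on the work surface. World frame = base frame: x ahead of the robot, y to its left, z up, the work surface at z = 0. Lengths are in m, angles in degrees, forces in N, time in s.
With the tool pointing down it reaches from about 0.35 to 0.775 m from the base axis. Payload 7.3 kg.
Tool frame: the origin (TCP) lies at the very end of the fingers, on their centre line; the grasp point (between the pads) lies 19 mm behind it (r.grasp_offset is the distance from the TCP to the grasp point, in m); x points along the fingers, y is the direction in which the jaws open and shut, and the axes are right-handed (so a half turn about x gives the same grasp; the last joint's range is limited). The gripper opens to 92 mm and grips with 3 to 60 N. Pads are 19 mm wide; open, the fingers measure 130 mm over their backs; the gripper's body (75 mm by 190 mm) begins 47 mm behind the grasp point.
Start: joints at [-73.109, 19.595, 87.324, -0, 73.075, -8.365], TCP at [0.224, -0.475, 0.227] pointing down, gripper open.
Joint ranges: [-145.02, 145.02], [-44.19, 115.74], [2.07, 154.8], [-57.11, 237.11], [16.16, 152.29], [-177.93, 177.93]. Speed limits (degrees/s): [147.25, 147.25, 180, 180, 180, 180].

### API

Orientations are given as a 3x3 rotation matrix whose columns are the frame's x, y, z axes.
In Python, from station import r gives the robot as it stands.
- The arm moves only by the tool arm_command, never from a script. Its argument "plan" is a list that holds one entry, the list of rows, each a list of 5 numbers: the shift along the tool's x, y, z in mm, then the turn about the tool's x in degrees, then the gripper command: -1 is shut, 1 is fully open, values between are in proportion. In form: [[[tx, ty, tz, yaw, jaw], ...]]. A call has 1 to 20 rows; each row is the pose to reach, as a shift and turn from the pose commanded when the call began, along the tool's axes at that moment; what a row does not reach only later rows make up. A row lasts 1/12 s, in which the tool goes at most 41.7 mm and 7.16 degrees, less where a joint would pass 70% of its speed; a pose out of reach is approached as far as the arm can. A call with a gripper value outside its range is refused whole. The fingers move at their own pace and stop on an object; the grip force is fixed at half the most. Time passes only in rows, so rows that repeat a pose let the fingers close. It gives the time, the measured TCP pose, the force and the opening at its end, in the units of the state.
- r.get_state(): the state, without advancing time (a new reading comes with each control period).
- r.get_image(name): name is "side" or "top" or "wrist"; returns a dict with "img" (384x512x3 uint8, red, green, blue), "camera_matrix" (3x3 intrinsics, pixels), "k1" (the pictures are not rectified: a ray, as slopes to the right and down, at radius r is drawn at 1 + k1 r^2 times it, then the intrinsics apply), "eye" and "attitude" of the camera in the world. Camera axes: x right, y up, looking along -z (the intrinsics and any distortion apply to the point x, -y, -z); pixel columns grow to the right and rows downward; lengths in m; the calibration is good to about 2 mm. A picture is of the moment at which its call begins. There is no depth.
- r.finish_job(): hands the job in, once; it reports no verdict.
Trained networks look in the newest picture that a camera, given by its name, has taken for a name from the list of things; names that differ only in an ending like _2 or _b are one class to them, and where a whole thing is asked for, a point or a joint stands for the part that bears it (a point fixed in the world has none). Each returns a list of dicts, best first, with "score" (0 to 1); they miss things now and then, are a little off and sometimes report something else, mostly with a low value. They report only what shows in the picture. A call takes as long as a camera call. They do not tell look-alikes from the thing itself.
- r.masks_of(label, camera): "pixels" (384x512 bool, what is visible of it) and "xy" ([column, row] in pixels, amid what is visible of it).
The state is a dict: "t": time; "q": joint angles; "qvel": joint speeds; "joint_efforts": joint torques, N m; "position": TCP position; "eef_rot": TCP orientation; "ft_force": force on the tool from outside, world axes, zero at the start; "moment": the same for the moment, N m; "finger_gap": finger opening in m.
Only numpy, scipy, OpenCV 4.12 (cv2) and the standard library are available. Lean on these libraries where they do the work, as an engineer would, in place of code of your own. Each camera call takes 0.05 s, during which the arm holds its last target.

### The job

The bread roll on the aluminium tray is hot: draw the tray all the way out from under the ledge (it has a black knob), then take the kitchen tongs from their rest, close them on the roll and lift it at least a hand's breadth (10 cm) above the tray. Touch the roll only with the tongs, do not touch the little white dish on the tray, and leave the pepper mill, the jars and the spoon ring on the ledge where they are. Leave the tray out and finish while still holding the roll up, still, in the squeezed tongs; do not put anything down.

Things in the scene. Friction and masses are not known exactly. Their poses are not given: they have to be found in the camera images.
- rack: Fixed wooden ledge, 200 mm deep, 440 mm wide, board top 90 mm and underside 78 mm above the table, tiled upstand at the back to 170 mm. Origin on the table below the middle of its front edge; x points from the front edge inwards, away from the robot; z up. The aluminium tray below it (part of this body) slides out along -x.
- tray (a joint): How far the tray is drawn out, m: 0 fully in, 0.17 fully out at its stop. Slides with about 2 N friction and stays where it is left. It starts a few centimetres out.
- tray_knob (a point): Point to grip on the tray's upright black round knob: on its axis, 35 mm above the table. The knob is 20 mm in diameter, reaches from 14 to 52 mm above the table, and stands 45 mm before the tray's front wall, midway along it, on a flat tongue 40 mm wide.
- roll: Small round brown bread roll with a pale cross on top, loose, 44 mm in diameter, 38 mm high, upright-sided between 12 and 24 mm above its underside, 35 g. Origin at the centre of its flat underside, z up. It stands on the left or the right half of the tray, at first about half under the ledge, and rides with the tray.
- roll_center (a point): Middle of the bread roll, on its axis 18 mm above its underside.
- dish: Small empty white ceramic dish, blue inside, loose, 64 mm across, 24 mm high, on the other half of the tray, riding with it. Origin at the centre of its underside. Not to be touched.
- tongs: Steel spring tongs, 200 mm long, 110 g, lying level on their rest, arms side by side, pivot axis vertical. Origin midway between the black grips at their mid-height (35 mm above the table on the rest), near the centre of mass. x points along the tongs to the mouth, y to the left arm, z up. Pivot at x = -100 mm. Arms 18 mm high (z -9 to 9 mm). The two arms close evenly.
- tongs_mouth (a point): Middle of the mouth between the end paddles: x = 85 mm, z = -15 mm in the tongs' frame. Paddles: x 70 to 100 mm, z -30 to 10 mm, 5 mm thick, about 75 mm apart inside when open. Each 1 mm less over the grips brings the paddles 1.9 mm nearer: held at 57 mm over the grips, the mouth is about 65 mm wide and the spring presses enough to carry the tongs.
- tongs_left (a joint): Angle of the left arm, rad: 0 open as it lies, 0.19 fully shut (about 0.09 when on the roll). The right arm mirrors it.
- tray_front (a point): Middle of the front wall's outer face of the tray, at floor height, 14 mm above the table; x, y, z as for the ledge. The tray reaches 200 mm back from here (+x) and 190 mm to either side; walls 3 mm thick, rim 21 mm above the table.
- tongs_grip (a point): Point to hold the tongs: same as their origin, midway between the two black grips. Grips: outer faces 62 mm apart when open, 44 mm long (x -22 to 22 mm), 22 mm high (z -11 to 11 mm). Spring: about 8 N on each grip starts to close it, about 15 N with the paddles on the roll (grips then about 45 mm apart); 30 to 35 N on the grips holds the roll firmly.
- rest: Fixed ceramic tongs rest: spine 170 mm long, 30 mm wide, 8 mm high, with two blue cross ridges 26 mm high and 12 mm wide under the tongs, at x = -68 mm (60 mm long) and x = 50 mm (100 mm long). Origin on the table below the tongs' origin, same x direction. It stands left or right of the tray; on the other side lies a flat cork trivet 10 mm high.
- mill: Black plastic pepper mill, 50 mm in diameter, 115 mm high, on the ledge; origin at the centre of its foot.
- jar1: Green glass jar with steel lid, 58 mm in diameter, 85 mm high, on the ledge; origin at the centre of its foot.
- jar2: Second, equal green glass jar on the ledge.
- spoons: Ring of three steel measuring spoons lying on the ledge, about 110 mm long; origin at the ring.
Things that resemble listed ones, but are neither listed nor needed, are in the scene too. Of the things like the roll, leave any that is blue; of the rest the smaller one is meant.

How it is judged (in metres and radians):
On the way, in this order (a step that is already met when the one before it is completed fails the run):
1. the tray is drawn out to its stop (15 mm short at most) with the roll still on it (value of joint tray above 0.155 m and height (world z) of roll below 0.03 m), for 0.2 s.
2. the tongs, held by the fingers, are closed on the roll (contact force between the fingers and tongs above 2 N and contact force between tongs and roll above 1 N and value of joint tongs_left above 0.05 rad and distance between tongs_mouth and roll_center below 0.04 m), for 0.2 s.
At the end, for the whole second after the job is handed in: Tongs, gripped by the fingers and squeezed, press on the roll (its middle within 40 mm of the mouth's); roll underside 90 mm or more above the tray floor, below 0.04 m/s, touched by nothing else; tongs clear of tray and ledge; tray out 145 mm or more (all of step 2 and height (world z) of roll above 0.104 m and contact force between each of rack, the fingers, the arm and roll below 0.1 N and contact force between rack and tongs below 0.1 N and linear speed of roll below 0.04 m/s and value of joint tray above 0.145 m); the arm keeps its last pose, push and grip.
It fails at once if the hot roll is touched by the gripper or the arm (contact force between any of the fingers, the arm and roll above 0.5 N).
It fails at once if the dish on the tray is touched by gripper, arm or tongs (contact force between any of the fingers, the arm, tongs and dish above 1 N).
It fails at once if the mill, a jar or the spoon ring is shifted by more than 20 mm or tipped (distance of any of mill, jar1, jar2, spoons from where it was at the start of the episode above 0.02 m or angle between any of mill, jar1, jar2, spoons's own z axis and vertical above 0.3 rad).
It also fails if it takes over 58 s, if anything falls off the work surface, if the arm or the gripper's body presses on something with over 40 N, if the wrist force passes 120 N, or if a joint passes its speed limit or range.

## Working session

There is one attempt and no reset: what is moved stays moved. The work goes in short steps, Python scripts to look and compute and a tool call to move; the robot and the scene stay as the last step left them, time stands still between calls to the robot, and variables do not carry over. Pictures are saved under pics/ and viewed, and the job is handed in when it is done.

Besides the shell and the picture viewer there is one more tool, called after "Call:" as a command line: name --argument value ..., lists and objects as JSON in quotes. arm_command: Moves the arm, as the interface text tells. Its arguments: {"type":"object","properties":{"plan":{"type":"array"}},"required":["plan"]}

```bash
ls; mkdir -p pics
python3 - <<'E'
from station import r
import cv2,numpy as np
for n in ["side","top","wrist"]:
    d=r.get_image(n); cv2.imwrite(f"pics/{n}0.png",cv2.cvtColor(d["img"],cv2.COLOR_RGB2BGR))
    print(n,d["camera_matrix"],d["k1"],d["eye"],d["attitude"])
s=r.get_state();print(s)
print(r.grasp_offset)
E
```

```text
pics
side [[401.55285058   0.         256.21518375]
 [  0.         401.55285058 191.02107479]
 [  0.           0.           1.        ]] -0.023016392596787602 [-0.15075873  0.72544804  0.74091053] [[-6.92961168e-01  3.85981188e-01 -6.08952661e-01]
 [-7.20974782e-01 -3.71485153e-01  5.84973627e-01]
 [-4.28056777e-04  8.44403520e-01  5.35707488e-01]]
top [[472.54908216   0.         253.22230856]
 [  0.         472.54908216 190.30809113]
 [  0.           0.           1.        ]] -0.16872693104685985 [0.28935299 0.02810027 1.62683125] [[ 0.01642999  0.98569003 -0.16776537]
 [-0.99984247  0.01732354  0.00386397]
 [ 0.00671497  0.16767546  0.98581938]]
wrist [[312.8248345    0.         256.60182131]
 [  0.         312.8248345  189.06535994]
 [  0.           0.           1.        ]] -0.08479025926813862 [ 0.29738933 -0.44024029  0.38524423] [[ 4.27568710e-01  8.62621051e-01  2.70314485e-01]
 [-9.03982831e-01  4.08070599e-01  1.27645707e-01]
 [-1.97520080e-04 -2.98936964e-01  9.54272840e-01]]
{'t': 0.15, 'q': array([-7.31104952e+01,  1.96266710e+01,  8.73637907e+01, -7.44320047e-04,
        7.30749326e+01, -8.36494272e+00]), 'qvel': array([ 0.04297478, -0.10428606, -0.09275268,  0.02939706, -0.00172485,
       -0.04064959]), 'joint_efforts': array([ 1.64771431e-03, -4.31471801e+01, -2.44352102e+01,  7.18292850e-02,
        5.37377817e-02, -7.45967145e-05]), 'position': array([ 0.2239158 , -0.47452248,  0.2262153 ]), 'eef_rot': array([[-3.43483882e-04,  4.26642178e-01, -9.04420441e-01],
       [ 1.08850557e-03, -9.04419799e-01, -4.26642289e-01],
       [-9.99999349e-01, -1.13101144e-03, -1.53748764e-04]]), 'ft_force': array([-0.65829462,  0.04200549,  0.61227279]), 'moment': array([-0.03928365,  0.01191419,  0.00061406]), 'finger_gap': 0.09187384781262978}
0.0188
```

View pics/top0.png

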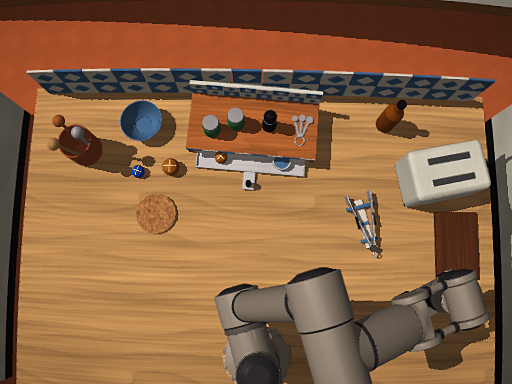

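View pics/side0.png

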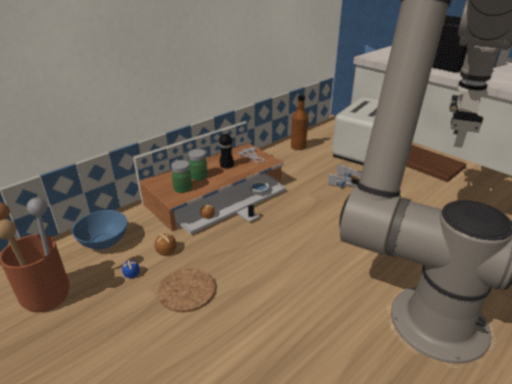

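View pics/wrist0.png

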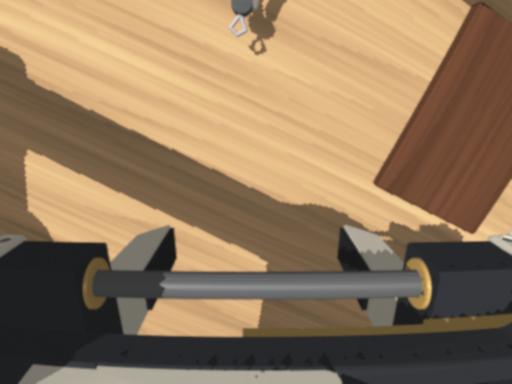

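The top view shows the roll candidates: brown at (221,157) on the tray, a larger orange-brown one at (171,167) and a blue one at (138,172), both on the table. The one on the tray fits, because it is brown, smaller and half under the ledge. The knob is at (249,184), the tongs at (365,222), the dish at (283,162). I'll measure next.

```bash
cat > h.py <<'E'
from station import r
import cv2,numpy as np
def cam(n):
    d=r.get_image(n); return d
def dist(d): return np.array([d["k1"],0,0,0,0.])
def proj(d,P):
    P=np.atleast_2d(P).astype(float)
    R=np.array(d["attitude"]);c=(P-np.array(d["eye"]))@R
    c=c*[1,-1,-1]
    return cv2.projectPoints(c.reshape(-1,1,3),np.zeros(3),np.zeros(3),d["camera_matrix"],dist(d))[0].reshape(-1,2)
def ray(d,uv):
    uv=np.atleast_2d(uv).astype(float).reshape(-1,1,2)
    s=cv2.undistortPoints(uv,d["camera_matrix"],dist(d)).reshape(-1,2)
    v=np.c_[s[:,0],-s[:,1],-np.ones(len(s))]
    return v@np.array(d["attitude"]).T
def atz(d,uv,z):
    v=ray(d,uv);e=np.array(d["eye"]); return e+v*((z-e[2])/v[:,2])[:,None]
def save(d,name,box=None,s=1,pts=()):
    im=cv2.cvtColor(d["img"],cv2.COLOR_RGB2BGR)
    x0,y0=0,0
    if box: x0,y0,x1,y1=box; im=im[y0:y1,x0:x1]
    im=cv2.resize(im,None,fx=s,fy=s,interpolation=cv2.INTER_CUBIC)
    for p in pts: cv2.circle(im,(int((p[0]-x0+.5)*s),int((p[1]-y0+.5)*s)),2,(255,0,255),-1)
    cv2.imwrite("pics/"+name,im)
E
python3 - <<'E'
from h import *
for n in ["top","side"]:
    d=cam(n)
    for l,z in [("rack",.09),("tray",.014),("tray_knob",.05),("roll",.03),("dish",.038),("tongs",.035),("rest",.02),("mill",.1),("jar1",.1),("spoons",.095)]:
        for m in r.masks_of(l,n)[:4]:
            p=m["pixels"]; ys,xs=np.nonzero(p)
            print(n,l,round(m["score"],2),np.round(m["xy"]),p.sum(),xs.min(),xs.max(),ys.min(),ys.max(),atz(d,m["xy"],z)[0].round(3))
d=cam("top"); save(d,"topA.png",(180,70,330,210),5); save(d,"topT.png",(330,180,400,270),8)
d=cam("side"); save(d,"sideA.png",(130,110,300,240),4.5)
E
```

```text
top rack 0.94 [252. 135.] 9806 186 322 79 190 [0.739 0.029 0.09 ]
top rack 0.18 [284. 166.] 214 273 292 157 170 [ 0.636 -0.079  0.09 ]
top tray 0.56 [252. 162.] 1758 196 305 151 189 [0.664 0.029 0.014]
top tray 0.53 [217. 155.] 100 215 227 153 162 [0.686 0.151 0.014]
top tray_knob 0.88 [247. 166.] 1690 196 304 151 189 [0.642 0.044 0.05 ]
top roll 0.8 [173. 166.] 227 162 178 158 175 [0.642 0.3   0.03 ]
top roll 0.7 [222. 158.] 92 216 226 153 162 [0.673 0.132 0.03 ]
top roll 0.52 [136. 169.] 100 132 142 165 176 [0.629 0.434 0.03 ]
top dish 0.52 [282. 164.] 193 273 290 157 169 [ 0.655 -0.075  0.038]
top tongs 0.71 [368. 226.] 473 345 376 193 254 [ 0.443 -0.372  0.035]
top rest 0.9 [363. 218.] 326 356 372 201 245 [ 0.473 -0.358  0.02 ]
top rest 0.33 [253. 133.] 9291 187 321 80 188 [0.769 0.026 0.02 ]
top mill 0.56 [268. 122.] 290 262 276 110 132 [ 0.785 -0.025  0.1  ]
top jar1 0.57 [211. 126.] 327 203 220 115 137 [0.767 0.169 0.1  ]
top jar1 0.54 [235. 117.] 299 227 243 109 130 [0.798 0.086 0.1  ]
top spoons 0.53 [301. 126.] 262 293 312 114 143 [ 0.775 -0.135  0.095]
side rack 0.6 [211. 
[... 245 characters left out ...]
0.093 0.05 ]
side roll 0.89 [168. 244.] 409 155 176 233 254 [0.629 0.311 0.03 ]
side roll 0.52 [208. 209.] 170 200 214 205 218 [0.685 0.129 0.03 ]
side roll 0.48 [130. 269.] 264 122 139 260 277 [0.614 0.436 0.03 ]
side dish 0.48 [261. 191.] 224 250 268 182 195 [ 0.638 -0.055  0.038]
side dish 0.37 [343. 175.] 301 329 360 166 184 [ 0.512 -0.333  0.038]
side tongs 0.75 [344. 178.] 443 328 361 165 185 [ 0.5   -0.319  0.035]
side mill 0.62 [229. 153.] 427 219 233 135 168 [ 0.82  -0.077  0.1  ]
side jar1 0.64 [181. 176.] 558 172 191 161 193 [0.807 0.137 0.1  ]
side jar1 0.63 [200. 168.] 505 189 207 150 180 [0.809 0.058 0.1  ]
side spoons 0.43 [250. 152.] 181 240 263 148 163 [ 0.786 -0.142  0.095]
```

View pics/topA.png

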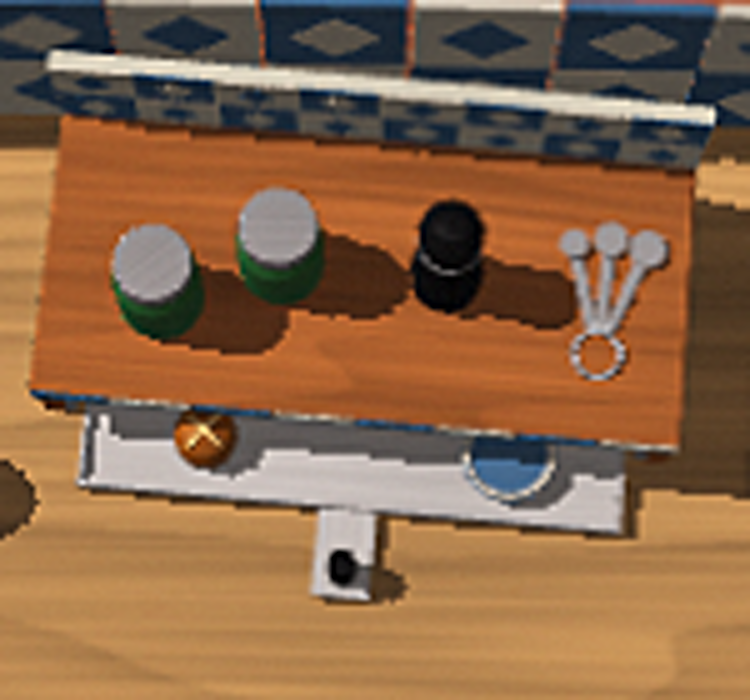

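View pics/topT.png

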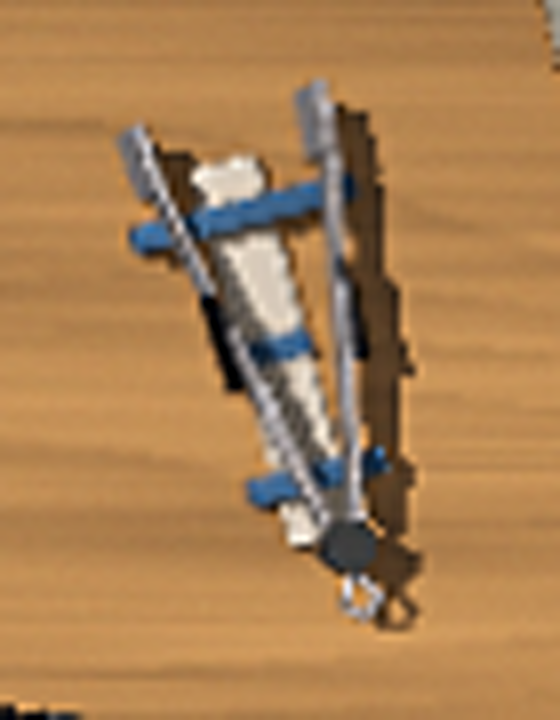

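View pics/sideA.png

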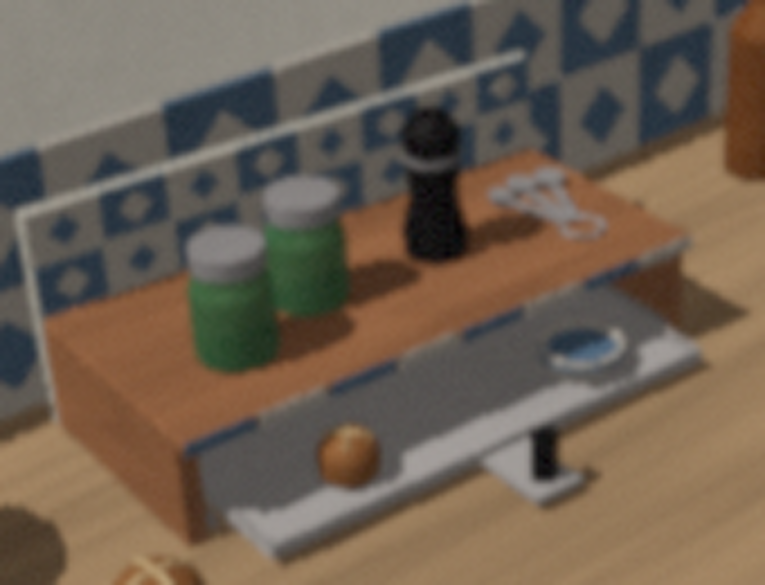

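Both crops confirm it: the brown roll with a pale cross sits on the left half of the tray, and the dish is on the right half. Next I'll work out the rack and tongs poses.

```bash
cat >> h.py <<'E'
def up(c,box,s): return np.array([[a/s+box[0]-.5,b/s+box[1]-.5] for a,b in c])
E
python3 - <<'E'
from h import *
from scipy.optimize import least_squares
d=cam("top");ds=cam("side")
bA=(180,70);bT=(330,180);bS=(130,110)
c=up([(33,390),(679,447)],bA,5); L=atz(d,c,.09); print("ledge corners",L.round(4),np.linalg.norm(L[0]-L[1]))
v=L[0]-L[1]; yaw=np.arctan2(-v[0],v[1]); print("rack yaw",np.degrees(yaw), "mid",L.mean(0))
k=atz(d,up([(342,552)],bA,5),.052)[0];print("knob top",k)
ks=atz(ds,up([(545,436)],bS,4.5),.052)[0];print("knob side",ks)
t=atz(d,up([(82,484),(621,533)],bA,5),.021);print("tray front corners",t.round(4),np.linalg.norm(t[0]-t[1]))
rx=np.array([np.cos(yaw),np.sin(yaw),0]);M=L.mean(0)
for n,p in [("knob",k),("trayfront",t.mean(0))]: print(n,"along rack x",(p-M)@rx)
rl=atz(d,up([(205,435)],bA,5),.05);print("roll top",rl)
rs=atz(ds,up([(350,432)],bS,4.5),.05);print("roll top side",rs)
# tongs
pv=atz(d,up([(348,545)],bT,8),.047)[0]; pl=atz(d,up([(135,135),(313,95)],bT,8),.045)
print("pivot",pv,"paddles",pl.round(4),np.linalg.norm(pl[0]-pl[1]))
g=atz(d,up([(232,343),(345,310)],bT,8),.045);print("grips",g,g.mean(0),np.linalg.norm(g[0]-g[1]))
m=pl.mean(0)-pv;print("tongs yaw",np.degrees(np.arctan2(m[1],m[0])),np.linalg.norm(m)); print("origin", pv+m/np.linalg.norm(m)*.1)
w=r.get_state();print(w["position"])
E
```

```text
ledge corners [[ 0.693   0.2502  0.09  ]
 [ 0.6613 -0.1842  0.09  ]] 0.43562685509134674
rack yaw -4.164853417842819 mid [0.67714996 0.0329973  0.09      ]
knob top [0.59285912 0.04057446 0.052     ]
knob side [0.58161075 0.04542174 0.052     ]
tray front corners [[ 0.644   0.2229  0.021 ]
 [ 0.6158 -0.1527  0.021 ]] 0.3767149095903757
knob along rack x -0.0846185418413272
trayfront along rack x -0.047300548375116054
roll top [[0.67336017 0.13610018 0.05      ]]
roll top side [[0.67854946 0.13514842 0.05      ]]
pivot [ 0.36918518 -0.38535921  0.047     ] paddles [[ 0.5431 -0.2966  0.045 ]
 [ 0.5618 -0.3745  0.045 ]] 0.08018686658722297
grips [[ 0.45446646 -0.33709678  0.045     ]
 [ 0.46914793 -0.38641661  0.045     ]] [ 0.4618072  -0.36175669  0.045     ] 0.05145863735509028
tongs yaw 15.201756330621972 0.18992970624628316
origin [ 0.46568067 -0.35913878  0.04594698]
[ 0.22399069 -0.47483328  0.22674369]
```

```bash
cat >> h.py <<'E'
def rel(p,yaw_z):
    s=r.get_state();R=np.array(s["eef_rot"]);dp=R.T@(np.array(p)-s["position"])
    cur=np.degrees(np.arctan2(R[1,2],R[0,2])); t=-(yaw_z-cur); t=(t+180)%360-180
    print("shift",(dp*1000).round(1),"turn",round(t,1),"cur yawz",round(cur,1),"t",s["t"],"gap",round(s["finger_gap"],4)); return dp,t
E
python3 - <<'E'
from h import *
rel([.587,.041,.16],175.8)
E
```

```text
shift [  66.7 -311.7 -548.4] turn 29.5 cur yawz -154.7 t 1.45 gap 0.0917
```

Call:
arm_command --plan '[[[67, -312, -548, 29.5, 1], [67, -312, -548, 29.5, 1], [67, -312, -548, 29.5, 1], [67, -312, -548, 29.5, 1], [67, -312, -548, 29.5, 1], [67, -312, -548, 29.5, 1], [67, -312, -548, 29.5, 1], [67, -312, -548, 29.5, 1], [67, -312, -548, 29.5, 1], [67, -312, -548, 29.5, 1], [67, -312, -548, 29.5, 1], [67, -312, -548, 29.5, 1], [67, -312, -548, 29.5, 1], [67, -312, -548, 29.5, 1], [67, -312, -548, 29.5, 1], [67, -312, -548, 29.5, 1], [67, -312, -548, 29.5, 1], [67, -312, -548, 29.5, 1], [67, -312, -548, 29.5, 1], [67, -312, -548, 29.5, 1]]]'

```text
t: 3.12
position: [0.5861, 0.04, 0.1599]
eef_rot: [[-0.0, -0.075, -0.997], [-0.0, -0.997, 0.075], [-1.0, 0.0, 0.0]]
ft_force: [-0.5, -0.8, 0.1]
finger_gap: 0.0915
```

Run:
```python
from h import *
d=cam("wrist"); save(d,"w1.png")
s=r.get_state();print(s["position"],s["q"],s["t"])
print(proj(d,[[.587,.041,.052],[.587,.041,.014]]))
```

```text
[0.58614276 0.03996058 0.16006435] [-3.56415848e+00  2.93678795e+01  8.27328102e+01 -1.52527592e-02
  6.78879558e+01  9.07799663e+01] 3.1667
[[254.76909968 185.63128525]
 [254.91104493 174.76570855]]
```

View pics/w1.png

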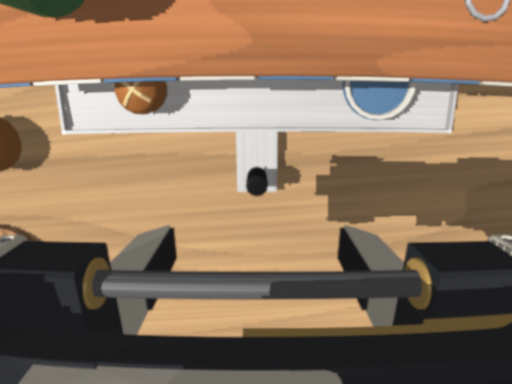

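Run:
```python
from h import *
d=cam("wrist"); b=(220,120,300,205); save(d,"w1k.png",b,7,proj(d,[[.587,.041,.052]]))
im=d["img"].astype(int).sum(2)[155:205,235:285]; ys,xs=np.nonzero(im<120); print(xs.min()+235,xs.max()+235,ys.min()+155,ys.max()+155)
R=np.array(d["attitude"])
# tray front corners z=.021
for uv,z in [((64,132),.021),((452,132),.021),((257.3,187),.052),((140,92),.05),((380,98),.038)]: print(uv,atz(d,[uv],z).round(4))
```

```text
248 266 169 194
(64, 132) [[0.6466 0.2238 0.021 ]]
(452, 132) [[ 0.6182 -0.1555  0.021 ]]
(257.3, 187) [[0.5856 0.0387 0.052 ]]
(140, 92) [[0.6754 0.1305 0.05  ]]
(380, 98) [[ 0.655  -0.0749  0.038 ]]
```

View pics/w1k.png

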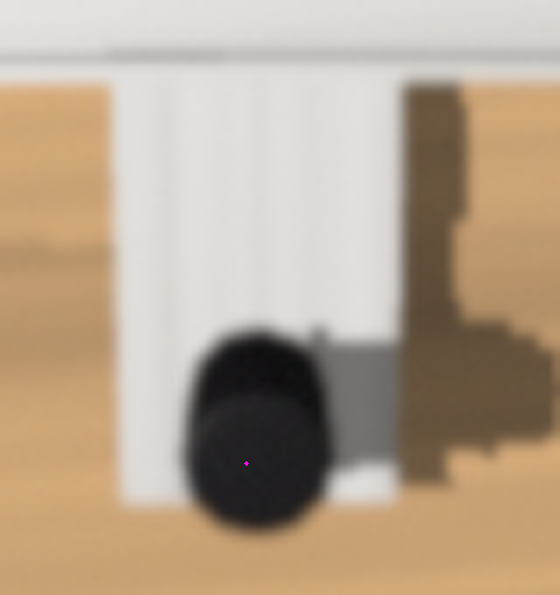

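Knob top centre is at (256,185) in the wrist view, which gives (0.587, 0.040) and agrees with the other cameras. I'll descend and grip it.

Call:
arm_command --plan '[[[35, 0, -1, 0, 1], [70, 0, -1, 0, 1], [105, 0, -1, 0, 1], [125, 0, -1, 0, 1], [138, 0, -1, 0, 1], [139, 0, -1, 0, 1], [139, 0, -1, 0, -1], [139, 0, -1, 0, -1], [139, 0, -1, 0, -1], [139, 0, -1, 0, -1], [139, 0, -1, 0, -1], [139, 0, -1, 0, -1], [139, 0, -1, 0, -1], [139, 0, -1, 0, -1]]]'

```text
t: 4.38
position: [0.5876, 0.0411, 0.0209]
eef_rot: [[0.0, -0.074, -0.997], [-0.0, -0.997, 0.074], [-1.0, 0.0, -0.0]]
ft_force: [-0.2, 0.6, 0.2]
finger_gap: 0.043
```

Call:
arm_command --plan '[[[0, 0, 0, 0, -1], [0, 0, 0, 0, -1], [0, 0, 0, 0, -1], [0, 0, 0, 0, -1], [0, 0, 0, 0, -1], [0, 0, 0, 0, -1], [0, 0, 0, 0, -1], [0, 0, 1, 0, -1], [0, 0, 3, 0, -1], [0, 0, 6, 0, -1], [0, 0, 10, 0, -1], [0, 0, 15, 0, -1], [0, 0, 20, 0, -1], [0, 0, 25, 0, -1], [0, 0, 30, 0, -1], [0, 0, 34, 0, -1], [0, 0, 37, 0, -1], [0, 0, 39, 0, -1], [0, 0, 40, 0, -1], [0, 0, 40, 0, -1]]]'

```text
t: 6.05
position: [0.5478, 0.0429, 0.0206]
eef_rot: [[0.0, -0.074, -0.997], [-0.001, -0.997, 0.074], [-1.0, 0.001, -0.0]]
ft_force: [0.8, -6.0, -1.6]
finger_gap: 0.0193
```

Run:
```python
from h import *
d=cam("side"); save(d,"s1.png",(130,110,300,240),4.5)
```

```text
(no output)
```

View pics/s1.png

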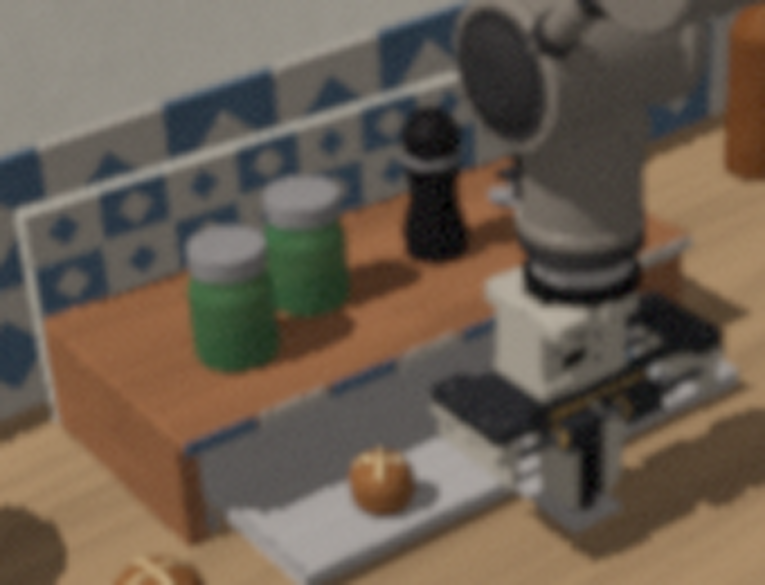

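The side view shows the knob gripped and the tray and roll coming out together. I'll keep pulling.

Call:
arm_command --plan '[[[0, 0, 1, 0, -1], [0, 0, 3, 0, -1], [0, 0, 6, 0, -1], [0, 0, 10, 0, -1], [0, 0, 15, 0, -1], [0, 0, 20, 0, -1], [0, 0, 25, 0, -1], [0, 0, 30, 0, -1], [0, 0, 35, 0, -1], [0, 0, 40, 0, -1], [0, 0, 45, 0, -1], [0, 0, 50, 0, -1], [0, 0, 55, 0, -1], [0, 0, 60, 0, -1], [0, 0, 64, 0, -1], [0, 0, 67, 0, -1], [0, 0, 69, 0, -1], [0, 0, 70, 0, -1], [0, 0, 70, 0, -1], [0, 0, 70, 0, -1]]]'

```text
t: 7.77
position: [0.478, 0.048, 0.0206]
eef_rot: [[0.0, -0.074, -0.997], [-0.002, -0.997, 0.074], [-1.0, 0.002, -0.0]]
ft_force: [-0.1, -8.8, -2.4]
finger_gap: 0.0193
```

Call:
arm_command --plan '[[[0, 0, 1, 0, -1], [0, 0, 3, 0, -1], [0, 0, 5, 0, -1], [0, 0, 7, 0, -1], [0, 0, 9, 0, -1], [0, 0, 11, 0, -1], [0, 0, 13, 0, -1], [0, 0, 14, 0, -1], [0, 0, 15, 0, -1], [0, 0, 15, 0, -1]]]'

```text
t: 8.6
position: [0.4637, 0.0491, 0.0207]
eef_rot: [[0.002, -0.074, -0.997], [-0.002, -0.997, 0.074], [-1.0, 0.002, -0.002]]
ft_force: [3.4, -8.9, -4.8]
finger_gap: 0.0191
```

Call:
arm_command --plan '[[[0, 0, 2, 0, -1], [0, 0, 4, 0, -1], [0, 0, 5, 0, -1], [0, 0, 5, 0, -1], [0, 0, 5, 0, -1]]]'

```text
t: 9.02
position: [0.4637, 0.049, 0.0208]
eef_rot: [[0.012, -0.074, -0.997], [-0.002, -0.997, 0.074], [-1.0, 0.001, -0.012]]
ft_force: [17.4, -10.1, -20.5]
finger_gap: 0.0194
```

Run:
```python
from h import *
d=cam("side"); save(d,"s2.png",(130,110,300,240),4.5)
d=cam("wrist"); save(d,"w2.png")
```

```text
(no output)
```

View pics/s2.png

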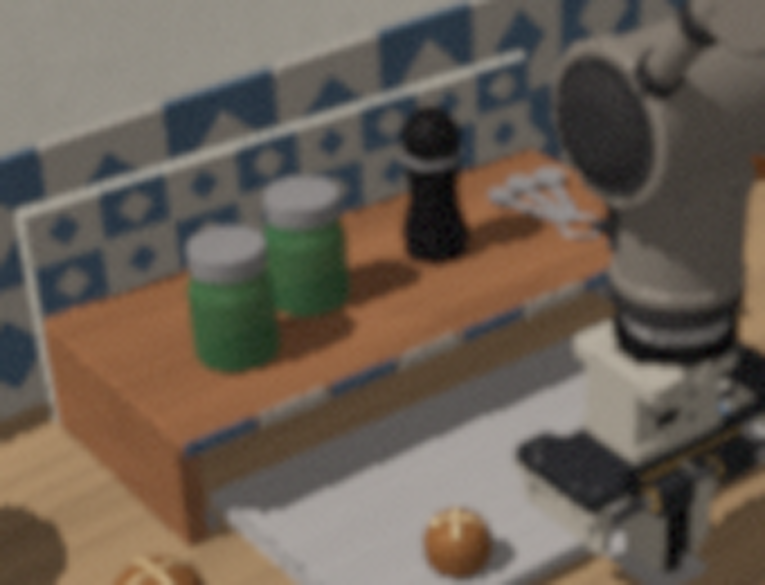

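View pics/w2.png

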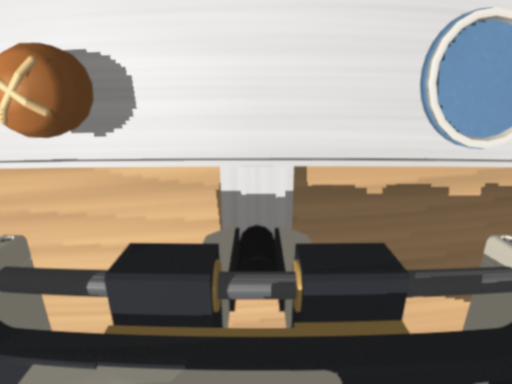

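The tray is at its stop: the force rose to 17 N with no further motion, the roll is still on it and the dish is untouched. I'll ease off, release and rise.

Call:
arm_command --plan '[[[0, 0, -3, 0, -1], [0, 0, -5, 0, -1], [0, 0, -5, 0, 1], [0, 0, -5, 0, 1], [0, 0, -5, 0, 1], [0, 0, -5, 0, 1], [0, 0, -5, 0, 1], [0, 0, -5, 0, 1], [-20, 0, -5, 0, 1], [-55, 0, -5, 0, 1], [-95, 0, -5, 0, 1], [-130, 0, -5, 0, 1], [-150, 0, -5, 0, 1], [-150, 0, -5, 0, 1]]]'

```text
t: 10.28
position: [0.4654, 0.0504, 0.1753]
eef_rot: [[0.009, -0.074, -0.997], [-0.0, -0.997, 0.074], [-1.0, -0.0, -0.009]]
ft_force: [0.8, -0.4, 0.1]
finger_gap: 0.091
```

Run:
```python
from h import *
d=cam("wrist"); save(d,"w3.png"); print(r.get_state()["position"])
for m in r.masks_of("roll","wrist")[:3]+r.masks_of("dish","wrist")[:2]:
    ys,xs=np.nonzero(m["pixels"]); print(m["score"],m["xy"],xs.min(),xs.max(),ys.min(),ys.max())
rel([.4657,-.359,.16],15.2-180)
```

```text
[0.46408717 0.05039681 0.1728088 ]
0.73 [5.4, 26.7] 0 16 0 50
0.91 [378.0, 85.5] 340 408 52 123
shift [ 10.  408.  -33.7] turn -19.4 cur yawz 175.8 t 10.4333 gap 0.0917
```

View pics/w3.png

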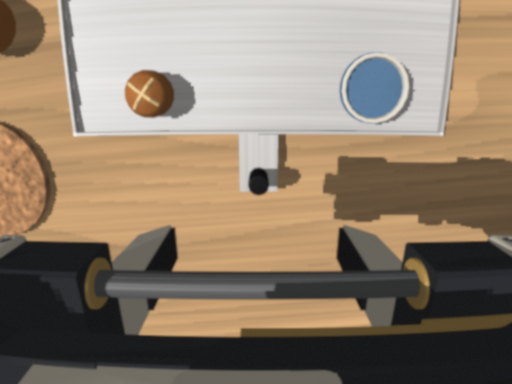

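Run:
```python
from h import *
d=cam("wrist"); print(d["eye"])
im=d["img"].astype(int); m=(im[:,:,0]-im[:,:,2]>60)&(np.arange(512)[None]>110)&(np.arange(512)[None]<190)&(np.arange(384)[:,None]<128)&(np.arange(384)[:,None]>50)
ys,xs=np.nonzero(m);print(xs.min(),xs.max(),ys.min(),ys.max(),xs.mean(),ys.mean())
c=[(xs.min()+xs.max())/2,(ys.min()+ys.max())/2]
P=atz(d,[c],.033)[0];print("roll",P, [np.linalg.norm(np.subtract(*atz(d,[[xs.min(),c[1]],[xs.max()+1,c[1]]],.033)))])
print("front",atz(d,[(75,134),(443,134)],.021),"dish",atz(d,[(376,88)],.038),"knob",atz(d,[(258,185)],.052))
d=cam("top")
for m in r.masks_of("roll","top")[:3]:print(m["score"],m["xy"],atz(d,[m["xy"]],.036))
```

```text
[0.54332083 0.04432803 0.32898549]
121 160 65 110 141.00846262341327 87.58744710860367
roll [0.55582689 0.14974953 0.033     ] [np.float64(0.0375556010162377)]
front [[ 0.51837195  0.22937984  0.021     ]
 [ 0.49128222 -0.14158534  0.021     ]] dish [[ 0.53974703 -0.06407239  0.038     ]] knob [[0.46039411 0.04866395 0.052     ]]
0.81 [174.6, 166.4] [[0.6391645  0.29512957 0.036     ]]
0.2 [301.9, 126.4] [[ 0.79095448 -0.14549763  0.036     ]]
```

Call:
arm_command --plan '[[[0, 40, 0, -5, 1], [5, 80, -20, -10, 1], [10, 120, -34, -16, 1], [10, 160, -34, -19.4, 1], [10, 200, -34, -19.4, 1], [10, 240, -34, -19.4, 1], [10, 280, -34, -19.4, 1], [10, 320, -34, -19.4, 1], [10, 360, -34, -19.4, 1], [10, 390, -34, -19.4, 1], [10, 408, -34, -19.4, 1], [10, 408, -34, -19.4, 1], [10, 408, -34, -19.4, 1], [10, 408, -34, -19.4, 1]]]'

```text
t: 11.75
position: [0.4663, -0.3579, 0.1596]
eef_rot: [[-0.002, 0.262, -0.965], [0.002, -0.965, -0.262], [-1.0, -0.002, 0.001]]
ft_force: [-0.1, 1.3, -0.0]
finger_gap: 0.092
```

Run:
```python
from h import *
d=cam("wrist"); save(d,"w4.png",None,1.5); print(r.get_state()["position"])
```

```text
[ 0.46654582 -0.35759908  0.16002985]
```

View pics/w4.png

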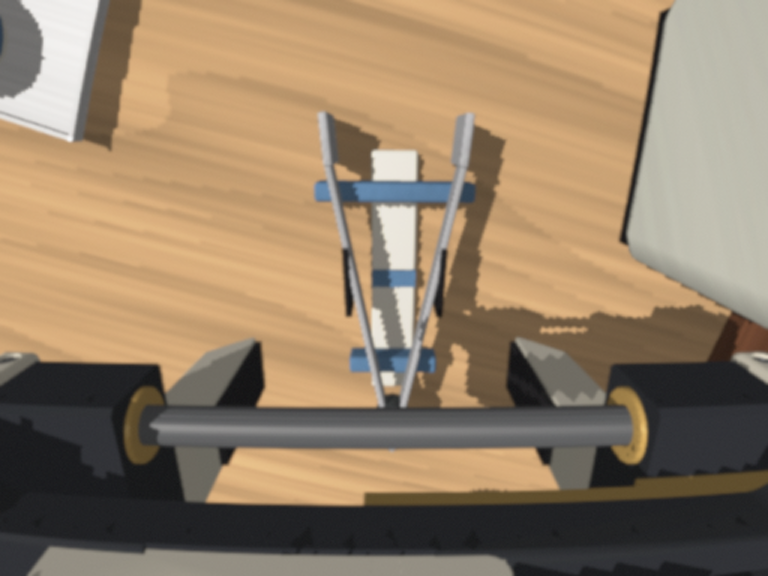

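Run:
```python
from h import *
d=cam("wrist"); b=(200,60,330,290); save(d,"w4k.png",b,2.6)
q=lambda l:np.array(l)/1.5-.5/1.5
g=atz(d,q([(345,249),(344.5,316),(445,249),(438,316)]),.046);print(g.round(4));print(g.mean(0),np.linalg.norm(g[1]-g[3]),np.linalg.norm(g[0]-g[1]))
pl=atz(d,q([(321,114),(333,162),(473,114),(467,164)]),.045);print(pl.round(4),pl.mean(0))
pv=atz(d,q([(392,402)]),.046);print(pv)
rd=atz(d,q([(315,182),(475,182),(350,352),(435,352)]),.026);print("ridge",rd.round(4))
```

```text
[[ 0.4771 -0.3302  0.046 ]
 [ 0.4354 -0.3401  0.046 ]
 [ 0.4929 -0.3877  0.046 ]
 [ 0.4508 -0.3964  0.046 ]]
[ 0.46405763 -0.36357498  0.046     ] 0.0583519018833539 0.04283637488040021
[[ 0.5482 -0.2986  0.045 ]
 [ 0.5245 -0.3113  0.045 ]
 [ 0.5706 -0.3802  0.045 ]
 [ 0.5436 -0.3853  0.045 ]] [ 0.5467236 -0.3438346  0.045    ]
[[ 0.38404024 -0.38510875  0.046     ]]
ridge [[ 0.5084 -0.3016  0.026 ]
 [ 0.5345 -0.3968  0.026 ]
 [ 0.4026 -0.3502  0.026 ]
 [ 0.418  -0.4066  0.026 ]]
```

View pics/w4k.png

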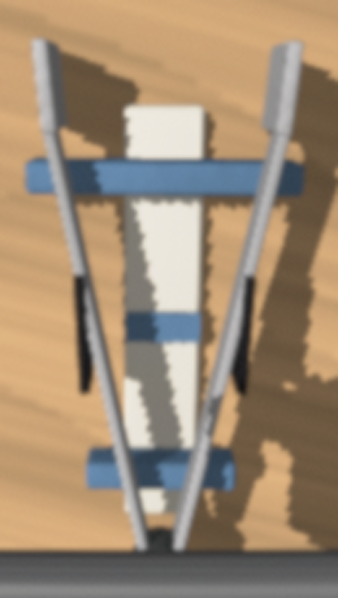

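Tongs grips sit at about (0.4665, -0.363). The mouth measures 85 mm ahead of them, as stated, and the yaw is about 15°. I'll descend and grip to 56 mm.

Call:
arm_command --plan '[[[30, 5.5, 1, 0, 1], [65, 5.5, 1, 0, 1], [95, 5.5, 1, 0, 1], [120, 5.5, 1, 0, 1], [135, 5.5, 1, 0, 1], [143, 5.5, 1, 0, 1], [144, 5.5, 1, 0, 1], [144, 5.5, 1, 0, 1], [144, 5.5, 1, 0, 0.22], [144, 5.5, 1, 0, 0.22], [144, 5.5, 1, 0, 0.22], [144, 5.5, 1, 0, 0.22], [144, 5.5, 1, 0, 0.22], [144, 5.5, 1, 0, 0.22], [144, 5.5, 1, 0, 0.22]]]'

```text
t: 13.1
position: [0.4672, -0.3648, 0.0172]
eef_rot: [[0.001, 0.261, -0.965], [-0.001, -0.965, -0.261], [-1.0, 0.001, -0.0]]
ft_force: [0.7, 0.7, 3.4]
finger_gap: 0.0565
```

Run:
```python
from h import *
d=cam("wrist"); save(d,"w5.png",None,1.5); print(r.get_state()["position"])
```

```text
[ 0.46729644 -0.36486083  0.0172337 ]
```

View pics/w5.png

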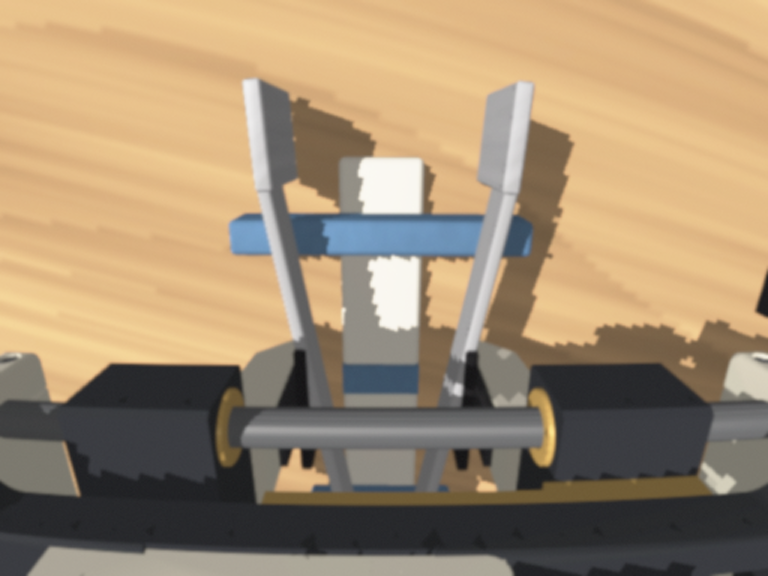

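Both pads are on the black grips and the tongs are symmetrical, with the paddles at (268,135) and (508,135) in the 1.5x view. Lifting.

Call:
arm_command --plan '[[[-3, 0, 0, 0, 0.22], [-8, 0, 0, 0, 0.22], [-15, 0, 0, 0, 0.22], [-25, 0, 0, 0, 0.22], [-37, 0, 0, 0, 0.22], [-50, 0, 0, 0, 0.22], [-65, 0, 0, 0, 0.22], [-80, 0, 0, 0, 0.22], [-95, 0, 0, 0, 0.22], [-110, 0, 0, 0, 0.22], [-125, 0, 0, 0, 0.22], [-138, 0, 0, 0, 0.22], [-147, 0, 0, 0, 0.22], [-150, 0, 0, 0, 0.22], [-150, 0, 0, 0, 0.22]]]'

```text
t: 14.4
position: [0.4673, -0.3649, 0.1678]
eef_rot: [[0.001, 0.261, -0.965], [-0.001, -0.965, -0.261], [-1.0, 0.002, -0.001]]
ft_force: [0.6, 0.0, -2.0]
finger_gap: 0.0559
```

Run:
```python
from h import *
d=cam("wrist"); save(d,"w6.png",None,1.5); print(r.get_state()["position"],r.get_state()["ft_force"])
rel([.47,.15,.17],180-4.2)
```

```text
[ 0.46695872 -0.36454819  0.1668065 ] [ 1.14556872 -0.16104662 -1.26794223]
shift [  -3.3 -495.9 -137.4] turn 19.4 cur yawz -164.8 t 14.45 gap 0.0564
```

View pics/w6.png

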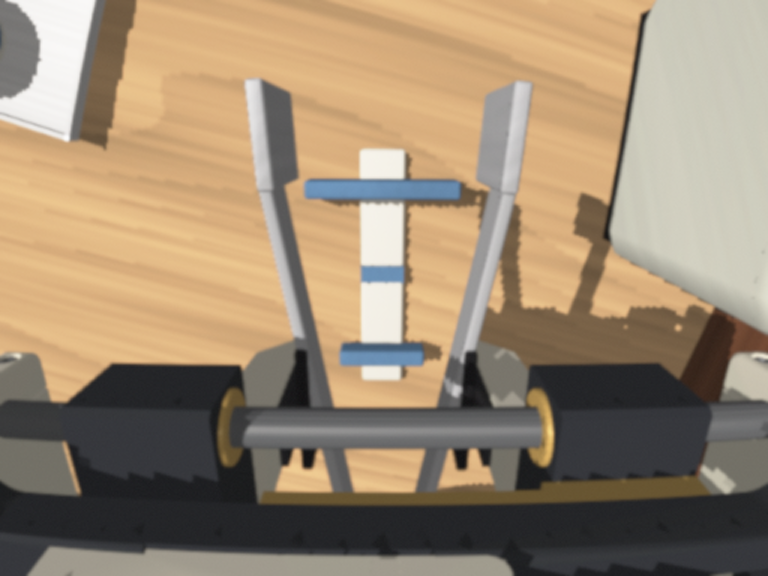

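Call:
arm_command --plan '[[[-3, -8, -2, 1, 0.22], [-3, -25, -7, 3, 0.22], [-3, -50, -14, 5, 0.22], [-3, -80, -22, 7, 0.22], [-3, -110, -30, 9, 0.22], [-3, -140, -39, 11, 0.22], [-3, -170, -47, 13, 0.22], [-3, -200, -55, 15, 0.22], [-3, -230, -64, 17, 0.22], [-3, -260, -72, 19, 0.22], [-3, -290, -80, 19.4, 0.22], [-3, -320, -89, 19.4, 0.22], [-3, -350, -97, 19.4, 0.22], [-3, -380, -105, 19.4, 0.22], [-3, -410, -114, 19.4, 0.22], [-3, -440, -122, 19.4, 0.22], [-3, -465, -129, 19.4, 0.22], [-3, -483, -134, 19.4, 0.22], [-3, -493, -136, 19.4, 0.22], [-3, -495, -137, 19.4, 0.22]]]'

```text
t: 16.12
position: [0.4691, 0.1503, 0.1689]
eef_rot: [[-0.002, -0.072, -0.997], [-0.0, -0.997, 0.072], [-1.0, 0.0, 0.002]]
ft_force: [0.1, -0.4, -2.3]
finger_gap: 0.056
```

Call:
arm_command --plan '[[[0, 0, 0, 0, 0.22], [0, 0, 0, 0, 0.22], [0, 0, 0, 0, 0.22]]]'

```text
t: 16.37
position: [0.4699, 0.1479, 0.1695]
eef_rot: [[-0.0, -0.075, -0.997], [-0.0, -0.997, 0.075], [-1.0, 0.0, 0.0]]
ft_force: [0.0, 0.3, -1.4]
finger_gap: 0.0562
```

Run:
```python
from h import *
d=cam("wrist"); save(d,"w7.png",None,1.5); s=r.get_state();print(s["position"],s["eef_rot"],s["finger_gap"])
R=np.array(s["eef_rot"]);p=np.array(s["position"])
G=p-.0188*R[:,0]
mouth=G-.085*R[:,2]+.015*R[:,0]; print("mouth",mouth)
tip=lambda y,x,z: G-x*R[:,2]-y*R[:,1]-z*R[:,0]
print(proj(d,[tip(32,85e-3,.01) if 0 else tip(.034,.1,.01),tip(-.034,.1,.01),tip(.034,.07,.01),tip(-.034,.07,.01)])*1.5)
```

```text
[0.46998262 0.14788514 0.16963013] [[-1.60443441e-04 -7.55145102e-02 -9.97144690e-01]
 [-3.33366781e-04 -9.97144643e-01  7.55145604e-02]
 [-9.99999932e-01  3.44530731e-04  1.34811289e-04]] 0.05593937266292599
mouth [0.55474053 0.14146767 0.17341867]
[[252.80993765  64.37897327]
 [514.66347937  64.71195384]
 [259.90241094 180.62724804]
 [507.4418258  180.86316741]]
```

View pics/w7.png

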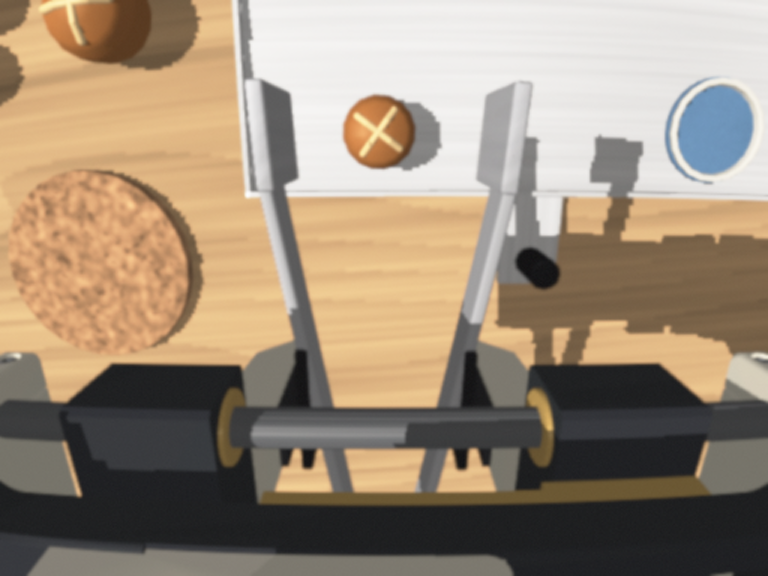

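Run:
```python
from h import *
d=cam("wrist"); b=(150,40,370,160); save(d,"w7k.png",b,3.6)
im=d["img"].astype(int); Y,X=np.mgrid[:384,:512]; m=(im[:,:,0]-im[:,:,2]>60)&(X>215)&(X<290)&(Y<125)&(Y>55)
ys,xs=np.nonzero(m);print(xs.min(),xs.max(),ys.min(),ys.max(),xs.mean(),ys.mean())
c=[(xs.min()+xs.max())/2,(ys.min()+ys.max())/2]
print("roll",atz(d,[c],.032),atz(d,[[252.3,87]],.052),np.linalg.norm(np.subtract(*atz(d,[[xs.min(),c[1]],[xs.max()+1,c[1]]],.032))))
print("tray", atz(d,[(248/1.5,195/1.5),(560/1.5,195/1.5)],.021))
s=r.get_state();R=np.array(s["eef_rot"]);G=np.array(s["position"])-.0188*R[:,0]
# paddle tops z local +.01 , bottom mouth
zt=G[2]+.01
q=np.array([(246,81),(261,81),(514,83),(532,83),(261,189),(274,191),(497,190),(512,193)])/1.5-.33
P=atz(d,q,zt); L=(P-G)@np.c_[-R[:,2],-R[:,1],-R[:,0]]; print((L*1000).round(1))
```

```text
229 274 64 111 251.22410766530135 87.42656524283207
roll [[0.55519864 0.14549802 0.032     ]] [[0.55526883 0.14453387 0.052     ]] 0.0418655509885616
tray [[0.52223501 0.23319751 0.021     ]
 [0.50719776 0.02874107 0.021     ]]
[[ 96.1  36.1  10. ]
 [ 96.   32.1  10. ]
 [ 95.6 -34.1  10. ]
 [ 95.7 -38.8  10. ]
 [ 67.9  33.9  10. ]
 [ 67.3  30.3  10. ]
 [ 67.6 -31.2  10. ]
 [ 66.8 -35.5  10. ]]
```

View pics/w7k.png

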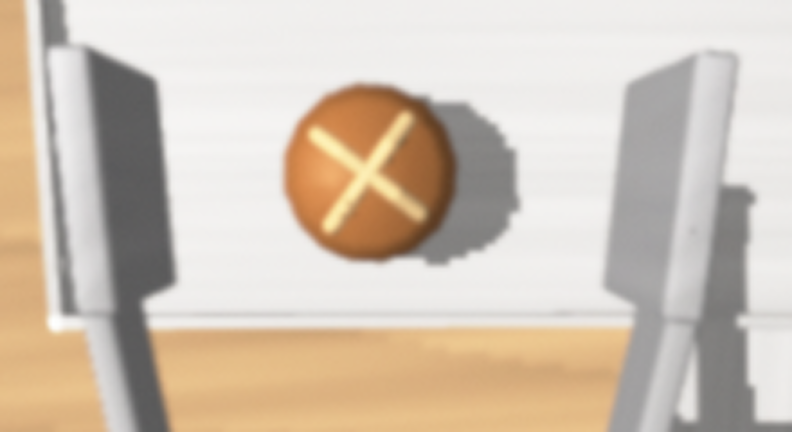

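The roll centre, at (252,87) in the wrist picture, is about 5 mm left of the mouth centre and 3.5 mm ahead of it. I'll correct that while descending partway.

Call:
arm_command --plan '[[[5, -2, -1, 0, 0.22], [15, -4, -3, 0, 0.22], [27, -5, -3.5, 0, 0.22], [40, -5, -3.5, 0, 0.22], [52, -5, -3.5, 0, 0.22], [64, -5, -3.5, 0, 0.22], [73, -5, -3.5, 0, 0.22], [78, -5, -3.5, 0, 0.22], [80, -5, -3.5, 0, 0.22], [80, -5, -3.5, 0, 0.22], [80, -5, -3.5, 0, 0.22]]]'

```text
t: 17.38
position: [0.4741, 0.1537, 0.09]
eef_rot: [[0.001, -0.074, -0.997], [0.0, -0.997, 0.074], [-1.0, -0.0, -0.001]]
ft_force: [0.4, 0.3, -1.5]
finger_gap: 0.0563
```

Run:
```python
from h import *
d=cam("wrist"); b=(150,20,370,150); save(d,"w8k.png",b,3.6); s=r.get_state();print(s["position"],s["finger_gap"])
im=d["img"].astype(int); Y,X=np.mgrid[:384,:512]; m=(im[:,:,0]-im[:,:,2]>60)&(X>205)&(X<310)&(Y<125)&(Y>35)
ys,xs=np.nonzero(m);print(xs.min(),xs.max(),ys.min(),ys.max())
c=[(xs.min()+xs.max())/2,(ys.min()+ys.max())/2]
R=np.array(s["eef_rot"]);G=np.array(s["position"])-.0188*R[:,0]
P=atz(d,[c],.032);print(P,((P-G)@np.c_[-R[:,2],-R[:,1],-R[:,0]]*1000).round(1))
```

```text
[0.47414524 0.15377247 0.0901967 ] 0.05604817565165518
228 291 59 124
[[0.55522803 0.14535153 0.032     ]] [[ 81.4  -2.4 -77.1]]
```

View pics/w8k.png

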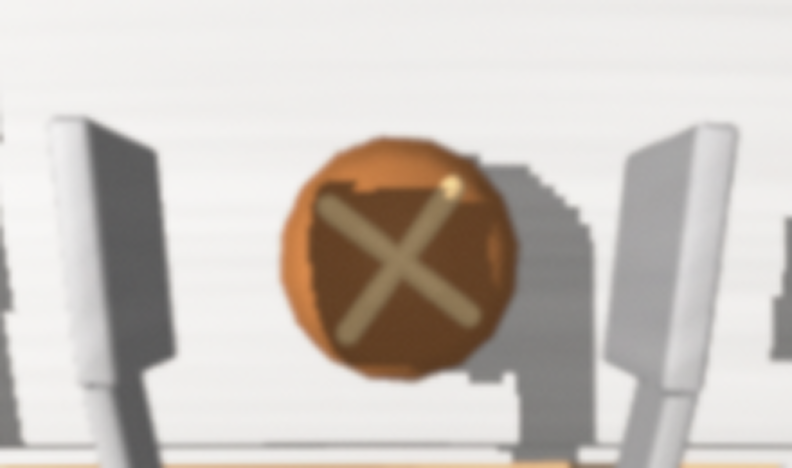

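The roll is now about 1.5 mm right of the mouth centre and level with it fore and aft. I'll trim that and descend the last 60 mm.

Call:
arm_command --plan '[[[5, 1, 0, 0, 0.22], [14, 1.3, 0, 0, 0.22], [24, 1.3, 0, 0, 0.22], [34, 1.3, 0, 0, 0.22], [44, 1.3, 0, 0, 0.22], [52, 1.3, 0, 0, 0.22], [57, 1.3, 0, 0, 0.22], [59, 1.3, 0, 0, 0.22], [60, 1.3, 0, 0, 0.22], [60, 1.3, 0, 0, 0.22], [60, 1.3, 0, 0, 0.22]]]'

```text
t: 18.35
position: [0.4739, 0.1524, 0.03]
eef_rot: [[0.001, -0.074, -0.997], [0.0, -0.997, 0.074], [-1.0, -0.0, -0.001]]
ft_force: [0.4, 0.2, -0.8]
finger_gap: 0.0562
```

Run:
```python
from h import *
d=cam("wrist"); save(d,"w9.png",(120,0,390,200),2.9); s=r.get_state();print(s["position"],s["finger_gap"],s["ft_force"])
d=cam("side"); save(d,"s9.png",(130,130,330,280),3.9)
```

```text
[0.4739594  0.15246877 0.03009263] 0.056185491585937025 [ 0.07753125  0.18902847 -0.88093808]
```

View pics/w9.png

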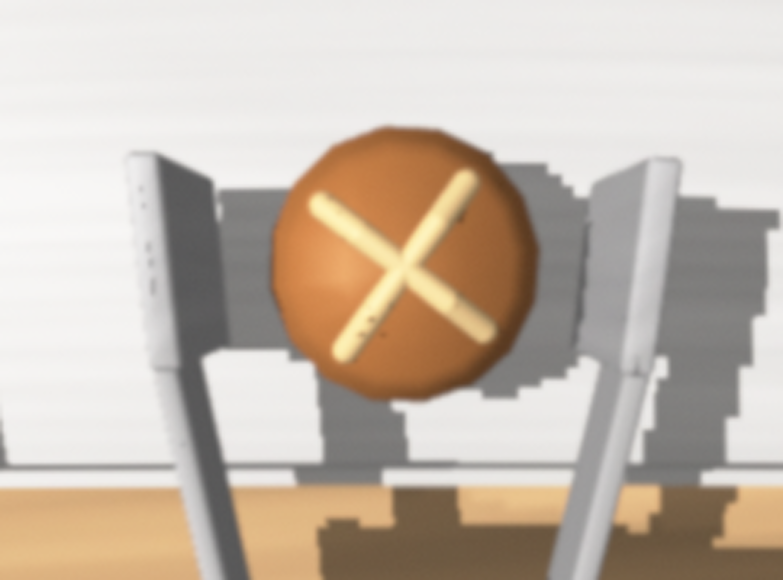

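View pics/s9.png

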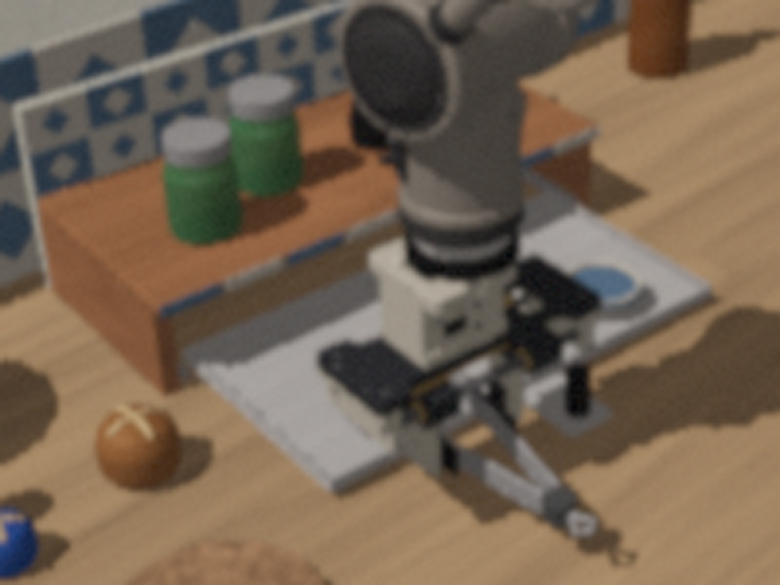

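The roll sits centred between the paddles, at (404,263) in the crop. I'll squeeze, hold, then lift.

Call:
arm_command --plan '[[[0, 0, 0, 0, 0.1], [0, 0, 0, 0, 0.05], [0, 0, 0, 0, 0], [0, 0, 0, 0, -0.1], [0, 0, 0, 0, -1], [0, 0, 0, 0, -1], [0, 0, 0, 0, -1], [0, 0, 0, 0, -1], [0, 0, 0, 0, -1], [0, 0, 0, 0, -1], [0, 0, 0, 0, -1], [0, 0, 0, 0, -1], [0, 0, 0, 0, -1], [0, 0, 0, 0, -1], [0, 0, 0, 0, -1], [0, 0, 0, 0, -1]]]'

```text
t: 19.78
position: [0.4737, 0.1524, 0.0297]
eef_rot: [[0.0, -0.074, -0.997], [-0.0, -0.997, 0.074], [-1.0, 0.0, -0.0]]
ft_force: [0.8, -0.5, -1.3]
finger_gap: 0.0443
```

Run:
```python
from h import *
d=cam("wrist"); save(d,"w10.png",(120,0,390,200),2.9); s=r.get_state();print(s["position"],s["finger_gap"],s["ft_force"])
```

```text
[0.47364201 0.15238753 0.02969178] 0.044305733271549144 [-0.59777756  0.69487512 -0.82254752]
```

View pics/w10.png

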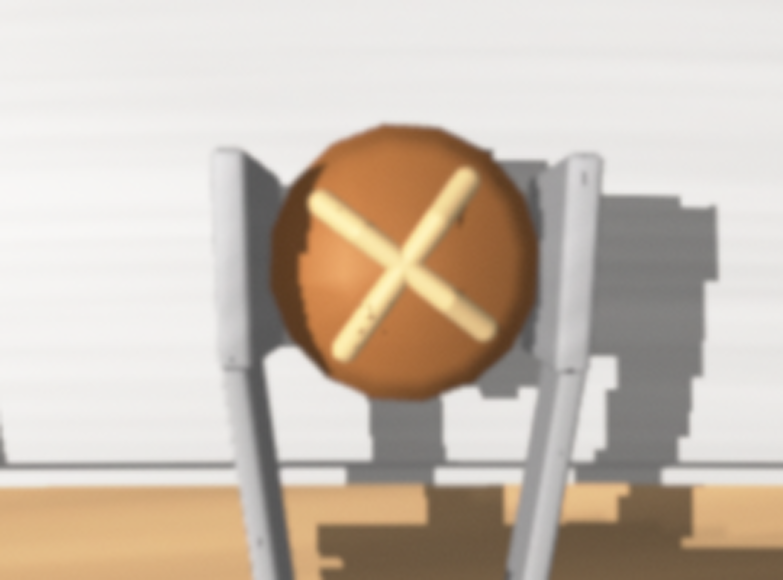

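The paddles are on both sides of the roll and the gap is 44.3 mm against about 45 expected. Lifting gently.

Call:
arm_command --plan '[[[0, 0, 0, 0, -1], [-1, 0, 0, 0, -1], [-3, 0, 0, 0, -1], [-6, 0, 0, 0, -1], [-10, 0, 0, 0, -1], [-15, 0, 0, 0, -1], [-21, 0, 0, 0, -1], [-28, 0, 0, 0, -1], [-36, 0, 0, 0, -1], [-45, 0, 0, 0, -1], [-54, 0, 0, 0, -1], [-63, 0, 0, 0, -1], [-72, 0, 0, 0, -1], [-81, 0, 0, 0, -1], [-90, 0, 0, 0, -1], [-99, 0, 0, 0, -1], [-108, 0, 0, 0, -1], [-116, 0, 0, 0, -1], [-123, 0, 0, 0, -1], [-129, 0, 0, 0, -1]]]'

```text
t: 21.5
position: [0.4737, 0.1524, 0.1595]
eef_rot: [[0.0, -0.074, -0.997], [-0.0, -0.997, 0.074], [-1.0, -0.0, -0.0]]
ft_force: [0.7, 0.3, -1.9]
finger_gap: 0.0445
```

Call:
arm_command --plan '[[[-4, 0, 0, 0, -1], [-7, 0, 0, 0, -1], [-9, 0, 0, 0, -1], [-10, 0, 0, 0, -1], [-10, 0, 0, 0, -1], [-10, 0, 0, 0, -1], [-10, 0, 0, 0, -1], [-10, 0, 0, 0, -1], [-10, 0, 0, 0, -1], [-10, 0, 0, 0, -1], [-10, 0, 0, 0, -1], [-10, 0, 0, 0, -1]]]'

```text
t: 22.5
position: [0.4736, 0.1524, 0.1687]
eef_rot: [[-0.0, -0.074, -0.997], [-0.0, -0.997, 0.074], [-1.0, 0.0, 0.0]]
ft_force: [-0.1, 0.3, -2.6]
finger_gap: 0.0446
```

Run:
```python
from h import *
d=cam("wrist"); save(d,"w11.png",(120,0,390,200),2.9); s=r.get_state();print(s["t"],s["position"],s["finger_gap"],s["ft_force"])
d=cam("side"); save(d,"s11.png",None,1.5)
```

```text
22.55 [0.47364278 0.1523952  0.16869387] 0.044593089637950785 [-0.38833685  0.47587126 -1.97538423]
```

View pics/w11.png

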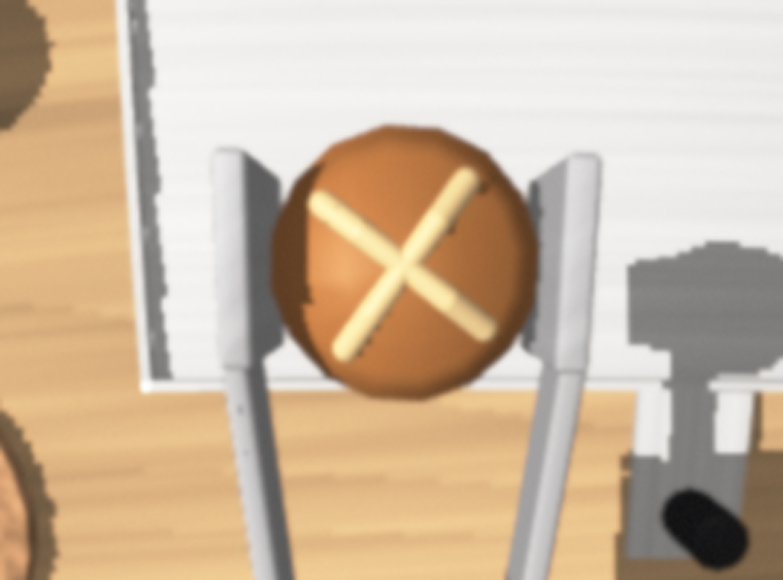

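View pics/s11.png

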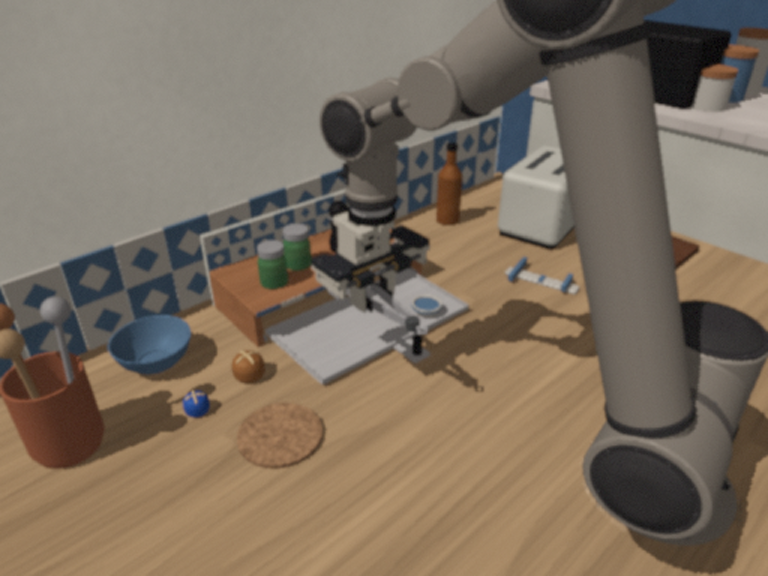

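The wrist view shows the roll unchanged between the paddles, with the tray 139 mm lower. The side view shows the tray out and the ledge items in place.

Run:
```python
from h import *
s=r.get_state();print(np.abs(s["qvel"]).max(),s["finger_gap"]); print(r.finish_job())
```

```text
0.13764299027508883 0.04489030332737797
the job is handed in; nothing more can be done
None
```

I handed the job in with the roll held still in the squeezed tongs, about 139 mm above where it stood on the tray. The hand-in gave no verdict, so this rests on my own last checks.

- **Tray:** I pulled it out by the knob. At 17 N it stopped moving, which I took as the stop, after about 124 mm of travel. By the pictures it started about 47 mm out, so about 170 mm in total. The roll rode along with it.
- **Tongs:** I took them from the rest at 56 mm over the grips, lowered them around the roll, squeezed to about 44.5 mm (about 45 mm expected) and lifted.
- **Last pictures:** The roll sits unchanged between the paddles. The jars stand on the ledge; the arm hid the mill and spoon ring in the last side view. The dish is on the tray and nothing came near it.
- **Time and motion:** The clock read about 22.6 s, and the joints were practically still.

**What disagreed:**
- One roll measurement was off by about 5–10 mm because the arm was still settling; I measured again above the roll and corrected.
- The tongs sat about 3 mm further back in the grip than nominal, which I corrected from the wrist picture before closing.

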